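# Turn the reversed filter cartridge of a fume extractor and check its fan

### The job

One of the two filter cartridges in the solder-fume extractor was put in the wrong way round: it shows its black end, while its neighbour shows its orange end. Draw it out, turn it end for end and slide it fully home in the same slot so that its orange end shows; then push the blue impeller on top of the extractor round by hand, either way, through at least one full turn, to check that it runs freely. Leave the neighbour cartridge in place and knock nothing else about.

Things in the scene. Friction and masses are not known exactly. Their poses are not given: they have to be found in the camera images.
- extractor: Grey desktop fume extractor, 260 (x) x 220 (y) x 130 mm high, fixed. Origin: centre of its underside, z up. Its black front looks to its own -x and leans back 30 deg. Two slots at y = +52 and -52 mm run square into the front, sloping down into it at 30 deg: outward direction (-0.866, 0, 0.5) in this frame. The impeller stands on the flat roof (z = 130) at (60, 0).
- slot_p_bottom (a point): Slot at the extractor's y = +52 mm: the point on its end wall where the middle of a fully inserted cartridge's inner end face lies. Axes as the extractor's. The slot is 44 wide (y), 36 high, 50 mm deep: its mouth is 50 mm outward from here. A resting cartridge has 2 mm of play each side and 4 mm above. The front face ends 35 mm above the cartridge's middle line.
- slot_p_outer (a point): Point 160 mm outward from slot_p_bottom along the same slot, where the middle of the outer end face of a fully inserted cartridge lies. Axes as the extractor's. Under each slot an aluminium tongue, 20 mm wide and 6 mm thick, runs 50 mm out of the front, flush with the slot's floor, and carries the cartridge.
- slot_m_bottom (a point): As slot_p_bottom, for the slot at y = -52 mm.
- slot_m_outer (a point): As slot_p_outer, for the slot at y = -52 mm.
- reversed_center (a point): Centre of the cartridge that shows its black end (in either slot): white ribbed bar 160 x 40 x 32 mm (x, y, z), 0.15 to 0.3 kg, orange end +x, black end -x; the last 6 mm of each end are 2 mm smaller all round. Loose in its slot, 110 mm sticking out: its centre is 30 mm outside the front. 64 mm free between the two cartridges. May be rolled over.
- reversed_orange (a point): Middle of the reversed cartridge's orange end face, 80 mm from its centre along +x. At the start it lies at the bottom of the slot; it must finally show.
- reversed_dark (a point): Middle of its black end face, 80 mm from its centre along -x. At the start it shows; it must finally lie against the end wall of the slot.
- neighbour_center (a point): Centre of the other cartridge, of the same kind and size, right way round in the other slot: not to be moved.
- impeller (a joint): Angle of the blue impeller (rad), positive counter-clockwise from above, turns endlessly both ways; starts between -0.7 and 0.7. It runs very freely and coasts on when flicked. At 0 its four blades point along the extractor's x and y axes.
- impeller_hub (a point): Centre of the impeller, half-way up its blades, 152 mm above the table; its axes turn with it. Vertical axis; four upright radial blades along its +-x and +-y, 4 mm thick, z 137 to 167 mm, from the hub (radius 14, top at z = 168) to radius 55 mm, on a disc of radius 56 mm with its top at z = 137 mm; open above and around.
- magnifier: Bystander: small magnifier on a steel stand, 64 mm foot, 192 mm high; origin under its foot. Stands in front of and beside the extractor.
- flux_bottle: Bystander: white bottle, 54 mm diameter, 165 mm high; origin under it. Stands on the other side; the two may be swapped.
- spool: Bystander: spool with blue flanges, 64 mm diameter, 46 mm high, standing in front of the extractor; origin under it.
- guard: Bystander: the impeller's round wire guard, 140 mm diameter, 8 mm thick, lying beside the extractor; origin under its centre.
- tape_measure: Bystander: yellow tape measure, 75 x 42 x 62 mm high, standing in front of the extractor; origin under it.
- screwdriver: Bystander: red screwdriver, 180 mm long, lying close beside the extractor, along it.
Things that resemble listed ones, but are neither listed nor needed, are in the scene too. What is shaped like the part that bears reversed_center but green or yellow is not meant.

How it is judged:
By the outcome, as a careful person would: the job done as asked, in the order asked, and still so for the second after the job is handed in, with the robot touching nothing.
It also fails if it takes over 67 s, if anything falls off the work surface, if the arm or the gripper's body presses on something with over 40 N, if the wrist force passes 120 N, or if a joint passes its speed limit or range.

### The arm

A 7-joint arm with a two-finger parallel gripper is mounted at the origin on the work surface. World frame = base frame: x ahead of the robot, y to its left, z up, the work surface at z = 0. Lengths are in m, angles in rad, forces in N, time in s.
With the tool pointing down it reaches from about 0.425 to 0.925 m from the base axis. Payload 6.8 kg.
Tool frame: the origin (TCP) lies midway between the tips of the shut fingers; the grasp point (between the pads) lies 19 mm behind it; z points along the fingers, y is the line along which they close (so a half turn about z gives the same grasp; the last joint's range is limited). The gripper opens to 85 mm and grips with 20 to 120 N. Pads are 22 mm wide; open, the fingers measure 114 mm over their backs; the gripper's body (76 mm by 85 mm) begins 54 mm behind the grasp point. The pads swing forward as they close: fully open they stand 13 mm farther back than shut.
Start: joints at [-1.426, 0.477, 0.022, 1.555, -0.011, 1.109, -0.083], TCP at [0.169, 0.654, 0.231] pointing down, gripper open.
Joint ranges: [-2.96, 2.96], [-0.34, 2.1], [-1.41, 1.46], [0.24, 2.44], [-1.37, 4.51], [0.17, 1.92], [-2.96, 2.96]. Speed limits (rad/s): [2.39, 2.39, 3.14, 3.14, 3.14, 3.14, 3.14].

### API

Orientations are given as a rotation vector (axis times angle).
In Python, from rig import monitor, camera, get_calibration, manip gives the robot as it stands.
- The arm moves only by the tool arm_command, never from a script. Its argument "plan" is a list that holds one entry, the list of rows, each a list of 6 numbers: the shift along the tool's x, y, z in cm, then the turn, a rotation vector about the tool's x, y, z in rad. In form: [[[tx, ty, tz, wx, wy, wz], ...]]. A call has 1 to 10 rows; each row is the pose to reach, as a shift and turn from the pose commanded when the call began, along the tool's axes at that moment; what a row does not reach only later rows make up. A row lasts 1/10 s, in which the tool goes at most 50 mm and 8.59 degrees, less where a joint would pass 70% of its speed; a pose out of reach is approached as far as the arm can. A call with a gripper value outside its range is refused whole. "jaw" is the closure, from -1 (fully open) to 1 (shut), set as the call begins (left out, the last holds). The fingers move at their own pace and stop on an object; the grip force is fixed at half the most. Time passes only in rows, so rows that repeat a pose let the fingers close. It gives the time, the measured TCP pose, the force, the opening and the grip force at its end, in the units of the state.
- monitor.get_state(): the state, without advancing time (a new reading comes with each control period).
- camera(name): name is "scene" or "side" or "wrist"; returns (picture, depth): 480x640x3 uint8, red, green, blue; 480x640 float32, m along the optical axis (not along the pixel's ray), 0 where there is no reading.
- get_calibration(name): a dict with "fx", "fy", "cx", "cy" (pixels), "k1" (the pictures are not rectified: a ray, as slopes to the right and down, at radius r is drawn at 1 + k1 r^2 times it, then the intrinsics apply), "xyz" and "rotation" of the camera in the world. Camera axes: x right, y up, looking along -z (the intrinsics and any distortion apply to the point x, -y, -z); pixel columns grow to the right and rows downward; lengths in m; the calibration is good to about 2 mm. A picture is of the moment at which its call begins: read the wrist's pose just before it. get_calibration takes no time and is no camera call; for the wrist camera it gives the pose at the moment of the call.
- manip.sign_off(): hands the job in; it is judged then, once.
The state is a dict: "time": time; "joint_pos": joint angles; "joint_velocities": joint speeds; "joint_efforts": joint torques, N m; "eef_pos": TCP position; "orientation": TCP orientation; "wrist_force": force on the tool from outside, world axes, zero at the start; "torque": the same for the moment, N m; "finger_gap": finger opening in m; "grasp_force": force on a finger pad.
Only numpy, scipy, OpenCV 4.12 (cv2) and the standard library are available. Lean on these libraries where they do the work, as an engineer would, in place of code of your own. Each camera call takes 0.05 s, during which the arm holds its last target. There are 200 camera calls.

## Working session

There is one attempt and no reset: what is moved stays moved. The work goes in short steps, Python scripts to look and compute and a tool call to move; the robot and the scene stay as the last step left them, time stands still between calls to the robot, and variables do not carry over. Pictures are saved under pics/ and viewed, at most 10 in all, crops included, and the job is handed in when it is done.

Besides the shell and the picture viewer there is one more tool, called by a JSON object that holds its "api" and its "payload". arm_command: Moves the arm, as the interface text tells. Its arguments: {"type":"object","properties":{"plan":{"type":"array"},"jaw":{"type":"number"}},"required":["plan"]}

```bash
ls; mkdir -p pics; python3 - <<'E'
from rig import monitor,camera,get_calibration
import cv2,numpy as np
for n in ("scene","side"):
    p,d=camera(n); cv2.imwrite(f"pics/{n}0.png",p[:,:,::-1]); np.save(f"{n}_d.npy",d)
    c=get_calibration(n); print(n,c, (d>0).mean())
print(monitor.get_state())
E
```

```text
pics
scene {'fx': 505.35987024952817, 'fy': 505.35987024952817, 'cx': 311.7029256857816, 'cy': 239.93656371136558, 'k1': -0.035528063923091886, 'xyz': array([0.74162696, 0.4535203 , 0.95150008]), 'rotation': array([0.17994386, 0.77252088, 2.56936127])} 0.9960123697916666
side {'fx': 556.1175503797086, 'fy': 556.1175503797086, 'cx': 320.64544193927003, 'cy': 232.09447958474732, 'k1': 0.012408037706056502, 'xyz': array([0.27417631, 0.70762771, 0.73806288]), 'rotation': array([ 0.17835804, -1.24440132, -2.64522616])} 0.9960091145833333
{'time': 0.1, 'joint_pos': array([-1.42607307,  0.47775325,  0.02233292,  1.55636447, -0.01151322,
        1.10932036, -0.08309888]), 'joint_velocities': array([ 6.02322639e-04, -1.97637197e-03,  1.13716464e-03, -3.76157827e-03,
       -6.26473002e-04, -4.20850643e-05, -9.30222855e-04]), 'joint_efforts': array([ 3.86523083e-03, -5.97758353e+01,  1.61321584e+00, -2.81954241e+01,
        1.27581359e-02,  5.03261734e-03,  1.19579909e-05]), 'eef_pos': array([0.16870826, 0.65300778, 0.23039373]), 'orientation': array([-3.96026353e-01, -3.11642264e+00,  2.69265619e-03]), 'wrist_force': array([ 0.65817988, -0.38709593, -0.29925196]), 'torque': array([-0.04636743, -0.05275391,  0.02743999]), 'grasp_force': 0.0, 'finger_gap': 0.08534954174445467}
```

View pics/scene0.png

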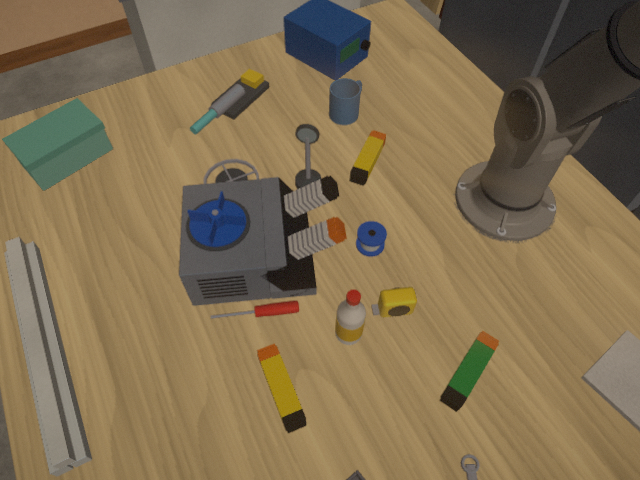

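View pics/side0.png

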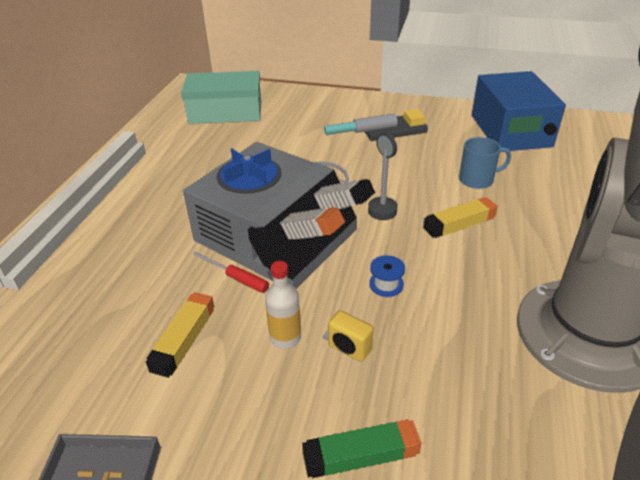

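The scene picture shows the extractor at about (245,235). The black-ended white cartridge is at (335,188) and the orange-ended neighbour at (338,230). The magnifier is at (307,160), the guard at (232,175), the spool at (371,238), the tape at (397,302), the bottle at (350,318) and the screwdriver at (265,310). The yellow bars at (369,157) and (281,388) and the green bar at (470,370) are decoys. The white ribbed bar with the black end at (335,188) is the target.

```bash
cat > h.py <<'E'
import numpy as np,cv2
from rig import monitor,camera,get_calibration
from scipy.spatial.transform import Rotation as R
def cloud(d,c):
    v,u=np.mgrid[:d.shape[0],:d.shape[1]].astype(float)
    K=np.array([[c['fx'],0,c['cx']],[0,c['fy'],c['cy']],[0,0,1]])
    q=cv2.undistortPoints(np.stack([u,v],-1).reshape(-1,1,2),K,np.array([c['k1'],0,0,0,0.])).reshape(d.shape+(2,))
    P=np.stack([q[...,0]*d,-q[...,1]*d,-d],-1)
    return P@R.from_rotvec(c['rotation']).as_matrix().T+c['xyz']
def hsv(p): return cv2.cvtColor(p,cv2.COLOR_RGB2HSV)
E
python3 - <<'E'
from h import *
for n in ("scene","side"):
    p=cv2.imread(f"pics/{n}0.png")[:,:,::-1].copy(); d=np.load(f"{n}_d.npy"); c=get_calibration(n)
    W=cloud(d,c); H=hsv(p); Z=W[...,2]
    reg=np.zeros(d.shape,bool)
    if n=="scene": reg[165:310,170:330]=1
    else: reg[130:290,180:370]=1
    print(n,"table z",np.median(Z[400:470,250:330]))
    m=(reg&(abs(Z-.13)<.005)&(H[...,1]<70)).astype(np.uint8)
    m=cv2.morphologyEx(m,cv2.MORPH_OPEN,np.ones((3,3)))>0
    q=W[m]; print(" roof",m.sum(),np.median(q[:,2]))
    r=cv2.minAreaRect((q[:,:2]*1000).astype(np.float32)); print(r,cv2.boxPoints(r).round(1).tolist())
    b=reg&(H[...,0]>105)&(H[...,0]<125)&(H[...,1]>150)&(Z>.132)&(Z<.18)
    q=W[b];print(" imp",b.sum(),cv2.minEnclosingCircle((q[:,:2]*1000).astype(np.float32)))
    o=(H[...,0]<15)&(H[...,1]>130)&(Z>.08)&(Z<.25)
    if n=="scene": o[:,:320]=0;o[:210]=0;o[250:]=0;o[:,360:]=0
    else: o[:200]=0;o[240:]=0;o[:,:310]=0;o[:,350:]=0
    print(" orange",o.sum(),W[o].mean(0),W[o].min(0),W[o].max(0))
    img=cv2.resize(p[160:260,270:370] if n=="scene" else p[165:265,270:390],None,fx=6,fy=6,interpolation=cv2.INTER_CUBIC)
    cv2.imwrite(f"pics/crop_{n}.png",img[:,:,::-1])
E
```

```text
scene table z 0.0016693664241368422
 roof 6857 0.13132455610651395
((582.3922119140625, -123.69317626953125), (221.48997497558594, 289.2181091308594), 69.010986328125) [[407.70001220703125, -175.3000030517578], [677.7000122070312, -278.8999938964844], [757.0999755859375, -72.0999984741211], [487.0, 31.5]]
 imp 1994 ((647.9863891601562, -149.23048400878906), 56.78941345214844)
 orange 375 [ 0.45519514 -0.01378912  0.15906758] [ 0.43217659 -0.04147441  0.13396435] [0.47464643 0.0034818  0.17109664]
side table z -3.138766177912533e-06
 roof 5397 0.12904199759965385
((582.8077392578125, -67.39794921875), (327.08270263671875, 325.8244323730469), 68.97737884521484) [[372.1000061035156, -161.60000610351562], [676.2000122070312, -278.5], [793.5, 26.799999237060547], [489.3999938964844, 143.6999969482422]]
 imp 1543 ((643.8062133789062, -147.35562133789062), 57.51148223876953)
 orange 496 [ 0.448389   -0.01006018  0.15453598] [ 0.42918419 -0.0407292   0.12978644] [0.47178027 0.00676978 0.16720821]
```

View pics/crop_scene.png

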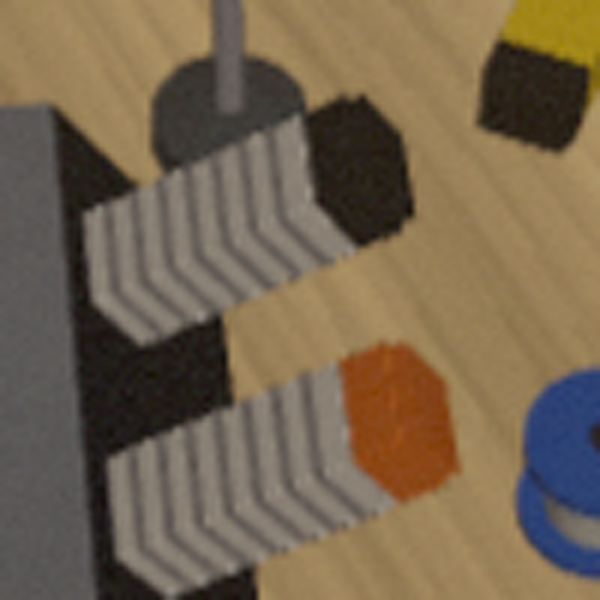

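The crop confirms it: the upper white ribbed bar shows its black end at crop (360,170), and the lower one shows orange at (400,420). The target is the black-ended one, nearer the magnifier. Next I measure everything in the extractor's frame.

```bash
python3 - <<'E'
from h import *
Ws=[];Cs=[]
for n in ("scene","side"):
    p=cv2.imread(f"pics/{n}0.png")[:,:,::-1].copy(); d=np.load(f"{n}_d.npy"); c=get_calibration(n)
    W=cloud(d,c); Hh=hsv(p)
    if n=="scene": W=W-[0,0,.0015]
    Z=W[...,2]
    # yaw: roof side edges & cartridges' axes ; local frame guess
    psi=np.radians(-21); ex=np.array([np.cos(psi),np.sin(psi),0]); ey=np.array([-np.sin(psi),np.cos(psi),0]); ez=np.array([0,0,1.])
    O=np.array([.591,-.1272,0])
    L=np.stack([(W-O)@ex,(W-O)@ey,(W-O)@ez],-1)*1000
    P0=np.array([-72.5,0,99.7]); o=np.array([-.866,0,.5]); nn=np.array([.5,0,.866])
    u=(L-P0)@o; w=(L-P0)@nn; y=L[...,1]
    sel=(abs(L[...,0])<135)&(abs(y)<115)&(abs(Z-.13)<.003)
    print(n,"roof back x",np.percentile(L[...,0][sel],[.5,99.5]),"y",np.percentile(y[sel],[.5,99.5]))
    fr=(abs(u)<8)&(w<25)&(w>-60)&(abs(y)<95)&((abs(abs(y)-52)>30))
    print(" front u",np.median(u[fr]),fr.sum(), "slope", np.polyfit(w[fr],u[fr],1))
    for s in (-1,1):
        k=(u>8)&(u<125)&(abs(y-52*s)<32)&(w>5)&(w<30)
        top=k&(abs(w-np.median(w[k]))<4)&(u>15)&(u<100)
        fy=[]
        for a in range(20,100,8):
            z=top&(abs(u-a)<4); fy.append((a,*np.percentile(y[z],[2,98])))
        fy=np.array(fy); mid=fy[:,1:].mean(1)
        print(" cart",s,k.sum(),"w top",np.median(w[top]),np.polyfit(u[top],w[top],1)[0],"u max",np.percentile(u[k],99.5),"y mid",mid.mean(),"yaw slope",np.polyfit(fy[:,0],mid,1)[0],"width",np.ptp(fy[:,1:],axis=1).mean())
    # bystanders: clusters above the table near extractor
    m=((Z>.02)&(L[...,0]>-330)&(L[...,0]<160)&(abs(y)<260)).astype(np.uint8)
    # magnifier
    reg=np.zeros(m.shape,bool)
    if n=="scene": reg[120:200,290:325]=1
    else: reg[130:220,365:400]=1
    for a,b in ((10,25),(60,100),(120,150),(150,200)):
        q=L[reg&(L[...,2]>a)&(L[...,2]<b)&(y<-60)]
        if len(q)>3: print(" mag z",a,b,len(q),np.median(q,0).round(1),q.min(0).round(0),q.max(0).round(0))
    hh=(Hh[...,0]>105)&(Hh[...,0]<125)&(Hh[...,1]>150)
    q=L[hh&(L[...,2]>132)&(abs(y)<90)]; print(" imp",cv2.minEnclosingCircle(q[:,:2].astype(np.float32)))
    bl=q[q[:,2]>160]; r=bl[:,:2]-[60,0]; th=np.degrees(np.arctan2(r[:,1],r[:,0]))[np.hypot(*r.T)>25]
    print(" blade angle",np.degrees(np.angle(np.exp(4j*np.radians(th)).mean()))/4,len(th))
    sp=hh&(L[...,2]>30)&(L[...,2]<60)&(L[...,0]<-130); q=L[sp]; print(" spool",np.median(q,0) if len(q) else None)
E
```

```text
scene roof back x [-114.69784027  133.23718215] y [-108.15805512  109.14637922]
 front u 7.87752802852744 2 slope [9.82718007e-04 7.89148316e+00]
 cart -1 964 w top 10.660919452582025 -0.0025873309658124392 u max 120.58365356022085 y mid -52.25981315610886 yaw slope -0.004997787315280114 width 39.95128402101791
 cart 1 1127 w top 10.690331878907951 -0.002382143895579679 u max 120.68761291490587 y mid 51.531074191174966 yaw slope -0.001075742511057305 width 39.3262400007178
 mag z 10 25 271 [-127.8 -193.7   21.1] [-168. -225.   10.] [-106. -168.   25.]
 mag z 60 100 62 [-135.7 -188.    83. ] [-141. -193.   60.] [-90. -99. 100.]
 mag z 120 150 189 [-125.7  -70.7  138. ] [-154. -196.  120.] [-88. -60. 150.]
 mag z 150 200 404 [-139.  -188.4  169.3] [-161. -203.  150.] [-111.  -60.  193.]
 imp ((61.09640121459961, -0.14512254297733307), 56.789390563964844)
 blade angle -13.593396702445935 171
 spool [-257.29673364   -0.45536026   46.2970714 ]
side roof back x [-123.45975702  131.03600005] y [-107.72768784  110.37318131]
 front u 7.313171152178077 5 slope [-0.00795678  7.25645717]
 cart -1 695 w top 8.712447520589153 -0.0011337664518664096 u max 122.76626943519682 y mid -49.75110965178653 yaw slope -0.0011393750681317507 width 38.49156421163453
 cart 1 830 w top 8.82992227997299 0.0004598669052501915 u max 122.11758543963454 y mid 53.8870377103626 yaw slope -0.0009884832272991399 width 39.07558659164697
 mag z 10 25 620 [-134.1 -192.1   18.5] [-172. -498.   10.] [  60. -160.   25.]
 mag z 60 100 90 [-141.8 -188.7   79.1] [-147. -196.   61.] [-133. -185.  100.]
 mag z 120 150 113 [-142.1 -188.   143.1] [-189. -196.  121.] [-121.  -61.  150.]
 mag z 150 200 408 [-145.5 -187.7  168.6] [-184. -198.  150.] [-114.  -60.  193.]
 imp ((56.52197265625, 0.10713956505060196), 57.511497497558594)
 blade angle -13.266953677368855 167
 spool [-263.38579304   -9.93784377   44.99587992]
```

```bash
cat >> h.py <<'E'
psi=np.radians(-21); ex=np.array([np.cos(psi),np.sin(psi),0]); ey=np.array([-np.sin(psi),np.cos(psi),0]); ez=np.array([0,0,1.])
O=np.array([.591,-.1272,0]); o=-.866025*ex+.5*ez; nn=.5*ex+.866025*ez
C=O-.1116*ex-.0512*ey+.115*ez
RG=np.stack([o,ey,-nn],1)      # grasp orientation, tool x = outward
RF=np.stack([-o,-ey,-nn],1)    # after the flip
def rel(P,Rm,s=None,P0=None,R0=None):
    if P0 is None:
        s=monitor.get_state(); P0=s['eef_pos']; R0=R.from_rotvec(s['orientation']).as_matrix()
    print((R0.T@(P-P0)*100).round(2).tolist(), R.from_matrix(R0.T@Rm).as_rotvec().round(4).tolist())
E
python3 - <<'E'
from h import *
print("C",C)
rel(np.array([.52,.30,.36]),RG)
rel(C+.09*nn+[0,0,.1],RG)
rel(C+.09*nn,RG)
E
```

```text
C [ 0.46846399 -0.13500545  0.115     ]
[-42.84, -25.41, -12.91] [-0.0314, 0.5232, 0.1107]
[-53.2, -69.32, -6.13] [-0.0314, 0.5232, 0.1107]
[-53.2, -69.3, 3.87] [-0.0314, 0.5232, 0.1107]
```

{"api": "arm_command", "payload": {"plan": [[[-43,-25.5,-13,-0.0314,0.5232,0.1107],[-43,-25.5,-13,-0.0314,0.5232,0.1107],[-43,-25.5,-13,-0.0314,0.5232,0.1107],[-43,-25.5,-13,-0.0314,0.5232,0.1107],[-43,-25.5,-13,-0.0314,0.5232,0.1107],[-43,-25.5,-13,-0.0314,0.5232,0.1107],[-43,-25.5,-13,-0.0314,0.5232,0.1107],[-43,-25.5,-13,-0.0314,0.5232,0.1107],[-43,-25.5,-13,-0.0314,0.5232,0.1107],[-43,-25.5,-13,-0.0314,0.5232,0.1107]]], "jaw": -1}}

```text
time: 1.1
eef_pos: [0.5111, 0.3088, 0.3573]
orientation: [-0.478, -2.579, -0.13]
wrist_force: [1.1, -0.1, 0.4]
finger_gap: 0.0856
grasp_force: 0.0
```

```bash
python3 - <<'E'
from h import *
rel(C+.09*nn+[0,0,.08],RG)
s=monitor.get_state();print(s['joint_pos'],s['eef_pos'],s['orientation'],R.from_matrix(RG).as_rotvec())
E
```

```text
[-18.43, -42.96, -0.96] [0.001, -0.0007, 0.0004]
[-0.51425327  0.48218631  0.10164935  1.36541095 -0.41066831  1.6791928
  0.82444684] [0.51105705 0.30876618 0.35734141] [-0.47785871 -2.57943167 -0.1297555 ] [-0.47815609 -2.5798994  -0.12812159]
```

{"api": "arm_command", "payload": {"plan": [[[-18.4,-43,-1,0,0,0],[-18.4,-43,-1,0,0,0],[-18.4,-43,-1,0,0,0],[-18.4,-43,-1,0,0,0],[-18.4,-43,-1,0,0,0],[-18.4,-43,-1,0,0,0],[-18.4,-43,-1,0,0,0],[-18.4,-43,-1,0,0,0],[-18.4,-43,-1,0,0,0],[-18.4,-43,-1,0,0,0]]]}}

```text
time: 2.1
eef_pos: [0.5076, -0.1556, 0.2719]
orientation: [-0.488, -2.577, -0.128]
wrist_force: [-0.7, 0.0, 0.1]
finger_gap: 0.0854
grasp_force: 0.0
```

```bash
python3 - <<'E'
from h import *
s=monitor.get_state();print(s['joint_pos'],s['eef_pos'])
c=get_calibration("wrist");p,d=camera("wrist");cv2.imwrite("pics/w1.png",p[:,:,::-1]);np.savez("w1.npz",p=p,d=d,**c)
rel(C+.04*nn,RG)
W=cloud(d,c); L=W-C; u=L@o*1000;y=L@ey*1000;w=L@nn*1000
top=(abs(w-16)<6)&(u>-25)&(u<78)&(abs(y)<40)
print(top.sum(), np.median(w[top]),np.percentile(y[top],[1,50,99]),np.percentile(u[(abs(y)<15)&(w>5)&(w<25)&(u>0)&(u<120)],99.5))
fy=np.array([(a,*np.percentile(y[top&(abs(u-a)<5)],[2,98])) for a in range(-15,70,10)]);print(fy.round(1))
E
```

```text
[ 0.03053681  0.5233182   0.28691324  1.5211603  -0.16749965  1.64486056
  1.54834444] [ 0.50763385 -0.15561233  0.27192587]
[-4.02, 0.61, 11.77] [0.0015, -0.0015, -0.0086]
6616 16.91241796426894 [-22.84978433  -3.1445249   16.48221341] 79.64094949868475
[[-15.  -22.3  16.3]
 [ -5.  -22.1  16.1]
 [  5.  -22.5  16. ]
 [ 15.  -22.4  15.9]
 [ 25.  -22.1  15.7]
 [ 35.  -22.6  16.2]
 [ 45.  -22.3  16.1]
 [ 55.  -22.2  16. ]
 [ 65.  -21.9  15.9]]
```

View pics/w1.png

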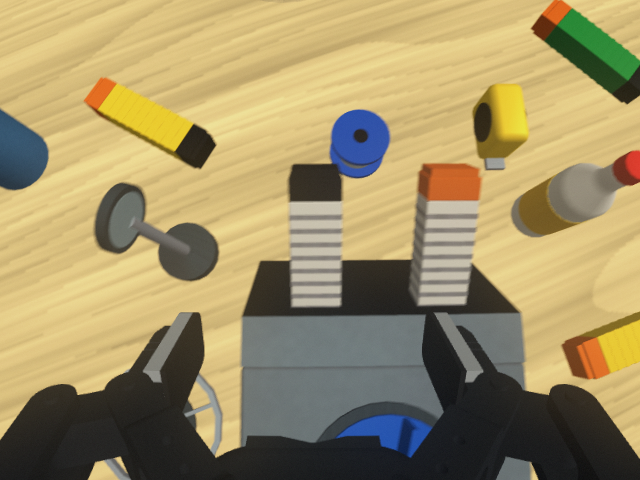

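The wrist view shows the black end at (316,182), the neighbour's orange end at (448,182), and the fingers at (175,350) and (455,350). Fingers are clear, so I move down and measure again.

{"api": "arm_command", "payload": {"plan": [[[-4,0.5,4,0,0,-0.008],[-4,0.5,8,0,0,-0.008],[-4,0.5,10,0,0,-0.008],[-4,0.5,11.8,0,0,-0.008],[-4,0.5,11.8,0,0,-0.008],[-4,0.5,11.8,0,0,-0.008]]]}}

```text
time: 2.75
eef_pos: [0.489, -0.1354, 0.1512]
orientation: [-0.466, -2.582, -0.133]
wrist_force: [-0.2, -0.2, 0.9]
finger_gap: 0.0852
grasp_force: 0.0
```

```bash
cat > meas.py <<'E'
from h import *
s=monitor.get_state();print(s['joint_pos'],s['eef_pos'])
c=get_calibration("wrist");p,d=camera("wrist")
W=cloud(d,c); L=W-C; u=L@o*1000;y=L@ey*1000;w=L@nn*1000
top=(abs(w-16)<5)&(u>-25)&(u<78)&(abs(y)<40)
uu=u[(abs(y)<13)&(w>6)&(w<25)&(u>0)&(u<120)]
print(top.sum(), np.median(w[top]),np.polyfit(u[top],w[top],1),"umax",np.percentile(uu,99.5) if len(uu) else 0)
fy=np.array([(a,*np.percentile(y[top&(abs(u-a)<5)],[2,98])) for a in range(-15,75,10) if (top&(abs(u-a)<5)).sum()>20]);print(fy.round(1).tolist())
E
cat > go.py <<'E'
from h import *
rel(C-.02*nn,RG)
E
python3 meas.py; python3 go.py
```

```text
[ 0.02433607  0.6069173   0.25298553  1.68154519 -0.194593    1.40071877
  1.57105729] [ 0.48901157 -0.13540778  0.15122685]
18900 16.89398762841453 [-6.99195805e-03  1.70524489e+01] umax 79.361919142176
[[-15.0, -21.7, 16.5], [-5.0, -22.0, 16.4], [5.0, -22.1, 16.3], [15.0, -22.1, 16.4], [25.0, -22.1, 16.5], [35.0, -22.2, 16.3], [45.0, -22.1, 16.5], [55.0, -21.7, 16.2], [65.0, -21.6, 16.3]]
[-0.09, -0.69, 6.17] [0.0015, 0.0011, 0.0097]
```

{"api": "arm_command", "payload": {"plan": [[[0,-0.9,1,0.0015,0.001,0.0097],[0,-0.9,2.5,0.0015,0.001,0.0097],[0,-0.9,4,0.0015,0.001,0.0097],[0,-0.9,5.2,0.0015,0.001,0.0097],[0,-0.9,6.1,0.0015,0.001,0.0097],[0,-0.9,6.1,0.0015,0.001,0.0097],[0,-0.9,6.1,0.0015,0.001,0.0097]]]}}

```text
time: 3.5
eef_pos: [0.4572, -0.1337, 0.0982]
orientation: [-0.479, -2.579, -0.128]
wrist_force: [-0.1, -1.7, 0.7]
finger_gap: 0.0855
grasp_force: 0.0
```

```bash
sed -i 's/rel(C-.02\*nn,RG)/rel(C-.0195*nn-.0023*ey,RG)/' go.py; python3 go.py;python3 meas.py
```

```text
[-0.11, 0.06, -0.05] [-0.0, -0.0008, -0.001]
[ 0.03148396  0.63439119  0.2446578   1.7859402  -0.20202526  1.27132559
  1.58452479] [ 0.45719836 -0.13374854  0.09819187]
40426 16.874118976920997 [-6.84074284e-03  1.70164412e+01] umax 79.3794525104693
[[-15.0, -22.0, 16.5], [-5.0, -21.8, 39.4], [5.0, -21.8, 39.3], [15.0, -21.7, 39.2], [25.0, -21.7, 16.6], [35.0, -21.9, 16.5], [45.0, -22.0, 16.5], [55.0, -21.7, 16.3], [65.0, -21.6, 16.4]]
```

{"api": "arm_command", "payload": {"plan": [[[-0.1,0,0,0,0,0],[-0.1,0,0,0,0,0],[-0.1,0,0,0,0,0],[-0.1,0,0,0,0,0],[-0.1,0,0,0,0,0],[-0.1,0,0,0,0,0],[-0.1,0,0,0,0,0],[-0.1,0,0,0,0,0],[-0.1,0,0,0,0,0]]], "jaw": 1}}

```text
time: 4.45
eef_pos: [0.4582, -0.1339, 0.0977]
orientation: [-0.479, -2.579, -0.128]
wrist_force: [2.8, 0.8, 5.2]
finger_gap: 0.0392
grasp_force: 61.3
```

```bash
python3 go.py; python3 - <<'E'
from h import *
s=monitor.get_state();print({k:s[k] for k in('eef_pos','wrist_force','torque','finger_gap','grasp_force')})
E
```

```text
[-0.0, 0.03, -0.05] [0.0003, -0.0003, -0.0008]
{'eef_pos': array([ 0.45819167, -0.13387806,  0.09771842]), 'wrist_force': array([2.82149717, 0.76346725, 5.16756735]), 'torque': array([-0.00433319, -0.5307983 , -0.10126558]), 'finger_gap': 0.03919598734335876, 'grasp_force': 61.33904814720154}
```

{"api": "arm_command", "payload": {"plan": [[[0.5,0,0,0,0,0],[1.5,0,0,0,0,0],[2.5,0,0,0,0,0],[3.5,0,0,0,0,0],[4.5,0,0,0,0,0],[5.5,0,0,0,0,0],[6.5,0,0,0,0,0],[7.5,0,0,0,0,0],[8.0,0,0,0,0,0],[8.0,0,0,0,0,0]]]}}

```text
time: 5.45
eef_pos: [0.3921, -0.1086, 0.1383]
orientation: [-0.479, -2.577, -0.129]
wrist_force: [0.1, -0.3, 8.5]
finger_gap: 0.0396
grasp_force: 61.6
```

```bash
cat >> h.py <<'E'
G=np.array([.45819,-.13388,.09772])   # TCP when the cartridge was gripped at home
E
python3 - <<'E'
from h import *
s=monitor.get_state();print(s['joint_pos'],s['finger_gap'],s['wrist_force'],s['torque'])
rel(G+.08*o,RG)
E
```

```text
[-0.00454218  0.48443883  0.24905979  1.93773335 -0.18320669  1.26581629
  1.55408464] 0.03962545188277026 [ 0.11261525 -0.27879829  8.52035035] [-0.21310258 -0.29176279  0.01170551]
[-0.16, 0.01, -0.03] [0.0001, -0.0028, -0.0007]
```

{"api": "arm_command", "payload": {"plan": [[[0,0,-1.5,0,0,0],[0,0,-4,0,0,0],[0,0,-7,0,0,0],[0,0,-10,0,0,0],[0,0,-13,0,0,0],[0,0,-15,0,0,0],[0,0,-15,0,0,0.1],[0,0,-15,0,0,0.22],[0,0,-15,0,0,0.34],[0,0,-15,0,0,0.46]]]}}

```text
time: 6.45
eef_pos: [0.4616, -0.1353, 0.2664]
orientation: [-1.056, -2.389, 0.036]
wrist_force: [-0.5, -0.6, -2.5]
finger_gap: 0.0396
grasp_force: 60.7
```

```bash
python3 - <<'E'
from h import *
s=monitor.get_state();print(s['joint_pos'],s['eef_pos'],s['finger_gap'],s['wrist_force'],s['torque'])
E
```

```text
[-0.06881887  0.45638718  0.38409393  1.66005041 -0.18666416  1.59220809
  1.11016905] [ 0.46161921 -0.13527824  0.26635441] 0.0395584700595712 [-0.49854536 -0.64699677 -2.46874377] [-0.23122548 -0.75829383  0.03316692]
```

{"api": "arm_command", "payload": {"plan": [[[0,0,0,0,0,0.14],[0,0,0,0,0,0.28],[0,0,0,0,0,0.42],[0,0,0,0,0,0.56],[0,0,0,0,0,0.7],[0,0,0,0,0,0.84],[0,0,0,0,0,0.98],[0,0,0,0,0,1.12],[0,0,0,0,0,1.26],[0,0,0,0,0,1.4]]]}}

```text
time: 7.45
eef_pos: [0.4617, -0.1351, 0.2664]
orientation: [-2.436, -1.189, 0.501]
wrist_force: [-0.1, -0.5, -2.9]
finger_gap: 0.0397
grasp_force: 60.7
```

{"api": "arm_command", "payload": {"plan": [[[0,0,0,0,0,0.14],[0,0,0,0,0,0.28],[0,0,0,0,0,0.42],[0,0,0,0,0,0.56],[0,0,0,0,0,0.7],[0,0,0,0,0,0.84],[0,0,0,0,0,0.98],[0,0,0,0,0,1.12],[0,0,0,0,0,1.26],[0,0,0,0,0,1.28]]]}}

```text
time: 8.45
eef_pos: [0.4622, -0.1348, 0.2663]
orientation: [-2.894, 0.539, 0.785]
wrist_force: [-0.5, 0.3, -2.6]
finger_gap: 0.0392
grasp_force: 60.8
```

```bash
python3 - <<'E'
from h import *
s=monitor.get_state();print(s['joint_pos'],s['eef_pos'],s['finger_gap'],s['wrist_force'],s['torque'])
rel(G+.08*o+.04*nn,RF)
c=get_calibration("wrist");p,d=camera("wrist");cv2.imwrite("pics/w2.png",p[:,:,::-1])
W=cloud(d,c); s=monitor.get_state(); T=R.from_rotvec(s['orientation']).as_matrix(); L=(W-s['eef_pos'])@T*1000
k=(abs(L[...,1])<28)&(L[...,2]>-45)&(L[...,2]<-20)&(abs(L[...,0])<110)
q=L[k]; print(k.sum(),np.percentile(q[:,0],[0.5,99.5]))
t=q[(q[:,0]>20)]; print("tilt",np.polyfit(t[:,0],t[:,2],1))
for a in range(20,80,10):
    z=t[abs(t[:,0]-a)<5]; print(a,np.percentile(z[:,1],[2,98]).round(1))
E
```

```text
[-0.49080225  0.67741802  1.09108726  1.68637026 -0.44437373  1.67577259
 -1.20088501] [ 0.46219477 -0.13484839  0.26625008] 0.039151976962116405 [-0.53669877  0.3190379  -2.58067738] [-0.33078526 -0.74161608 -0.04170468]
[0.13, 0.05, 10.8] [0.0003, 0.0056, -0.0019]
44001 [-28.46987687  78.31330109]
tilt [ 3.22270913e-02 -3.78428077e+01]
20 [-18.6  19.9]
30 [-18.7  19.7]
40 [-18.9  19.7]
50 [-18.6  19.5]
60 [-18.4  19.6]
70 [-18.1  19.4]
```

View pics/w2.png

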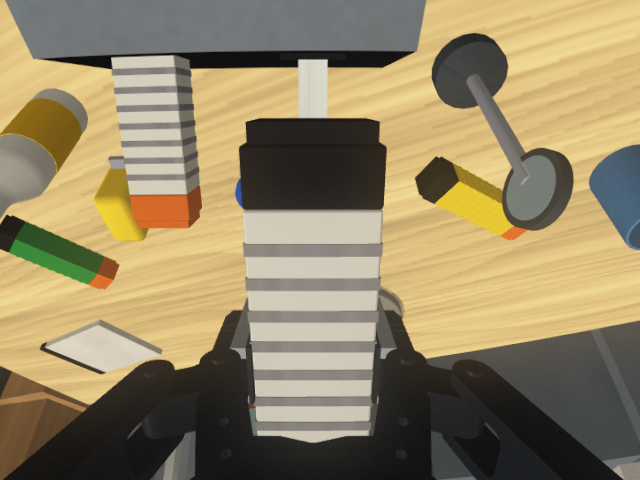

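The black end now points into the slot at (313,160), and the tongue is visible at (313,88) with the neighbour's orange end at (165,210). I go down above the tongue and check the tilt.

{"api": "arm_command", "payload": {"plan": [[[0.1,0.05,2,0,0.0056,-0.002],[0.1,0.05,5,0,0.0056,-0.002],[0.1,0.05,8,0,0.0056,-0.002],[0.1,0.05,10.8,0,0.0056,-0.002],[0.1,0.05,10.8,0,0.0056,-0.002],[0.1,0.05,10.8,0,0.0056,-0.002]]]}}

```text
time: 9.1
eef_pos: [0.4134, -0.1172, 0.1739]
orientation: [-2.899, 0.531, 0.771]
wrist_force: [0.4, 0.1, -1.7]
finger_gap: 0.0392
grasp_force: 60.9
```

```bash
cat > tm.py <<'E'
from h import *
s=monitor.get_state();print(s['joint_pos'].round(3),s['finger_gap'],s['wrist_force'].round(1),s['torque'].round(2))
rel(G+.08*o,RF)
T=R.from_rotvec(s['orientation']).as_matrix(); E0=s['eef_pos']
c=get_calibration("wrist");p,d=camera("wrist")
W=cloud(d,c); L=(W-E0)@T*1000
k=(abs(L[...,1])<28)&(L[...,2]>-45)&(L[...,2]<-20)&(abs(L[...,0])<110)
q=L[k]; print(np.percentile(q[:,0],[0.5,99.5]))
t=q[(q[:,0]>20)&(q[:,0]<70)&(abs(q[:,1])<15)]; print("tilt",np.polyfit(t[:,0],t[:,2],1))
a=np.array([(x,*np.percentile(t0[:,1],[2,98])) for x in range(22,70,6) for t0 in [q[(abs(q[:,0]-x)<3)]]]); print("mid",np.polyfit(a[:,0],a[:,1:].mean(1),1))
# slot opening/tongue/front seen: tongue points in C frame
M=W-C; u=M@o*1000;y=M@ey*1000;w=M@nn*1000
k=(abs(w+16)<4)&(u>-20)&(u<12)&(abs(y)<30)
if k.sum()>50: print("tongue",k.sum(),np.median(w[k]),np.percentile(y[k],[2,98]),np.polyfit(u[k],w[k],1))
k=(abs(w-16)<5)&(u>-10)&(u<70)&(abs(y-104)<30)
if k.sum()>50: print("neigh",k.sum(),np.median(w[k]),np.percentile(y[k],[2,98]),np.polyfit(u[k],w[k],1))
E
python3 tm.py
```

```text
[-0.524  0.707  1.051  1.897 -0.498  1.459 -1.151] 0.03922390506431257 [ 0.4  0.1 -1.7] [-0.26 -0.81  0.02]
[-0.07, -0.05, 4.21] [-0.0002, -0.0034, 0.0044]
[-28.47253713  78.38493152]
tilt [ 5.59827034e-03 -3.70649508e+01]
mid [-0.00115538  0.5494532 ]
tongue 2451 -15.09431497157018 [-12.32181536   6.83117858] [ 2.60844780e-03 -1.50747404e+01]
neigh 18871 16.70945723328022 [ 80.93776195 119.56178162] [-5.74402239e-04  1.65650908e+01]
```

{"api": "arm_command", "payload": {"plan": [[[-0.05,-0.05,1.5,0,-0.003,0.004],[-0.05,-0.05,3,0,-0.003,0.004],[-0.05,-0.05,4,0,-0.003,0.004],[-0.05,-0.05,4.05,0,-0.003,0.004],[1,-0.05,4.05,0,-0.003,0.004],[2,-0.05,4.05,0,-0.003,0.004],[2.5,-0.05,4.05,0,-0.003,0.004],[2.5,-0.05,4.05,0,-0.003,0.004]]]}}

```text
time: 9.95
eef_pos: [0.4159, -0.1178, 0.1254]
orientation: [-2.899, 0.539, 0.775]
wrist_force: [-0.2, -0.1, -2.9]
finger_gap: 0.0393
grasp_force: 61.4
```

```bash
python3 tm.py; python3 -c "
from h import *
rel(G+.001*nn,RF)
p,d=camera('wrist');cv2.imwrite('pics/w3.png',p[:,:,::-1])"
```

```text
[-0.486  0.776  0.997  1.917 -0.553  1.388 -1.125] 0.03927176114028893 [-0.2 -0.1 -2.9] [-0.29 -0.75  0.  ]
[-2.7, -0.01, 0.13] [0.0008, -0.0015, -0.0013]
[-28.79385895  78.31830152]
tilt [-7.56770109e-03 -3.71057849e+01]
mid [-0.00251144  0.64786844]
neigh 13054 16.613634276725357 [ 80.67831649 106.27011478] [6.68505595e-03 1.59809979e+01]
[5.36, -0.03, 0.04] [0.0005, -0.0012, -0.0015]
```

View pics/w3.png

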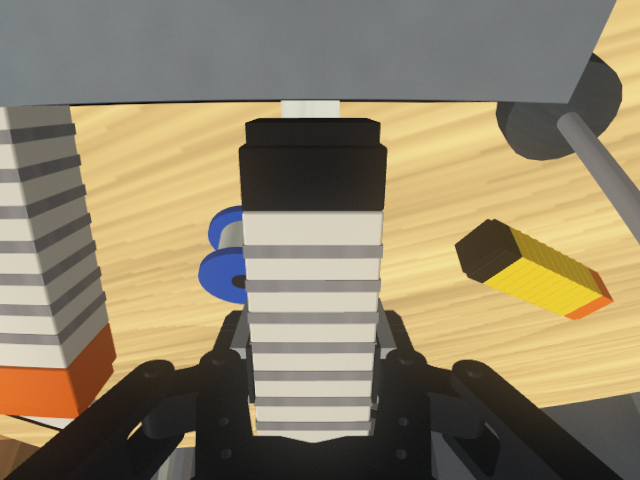

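The cartridge tip (313,130) is in line with the tongue (311,108), just short of the mouth. Now I insert.

{"api": "arm_command", "payload": {"plan": [[[0.6,0,0,0,0,0],[1.2,0,0,0,0,0],[1.8,0,0,0,0,0],[2.2,0,0,0,0,0]]]}}

```text
time: 10.45
eef_pos: [0.4334, -0.1243, 0.1145]
orientation: [-2.898, 0.539, 0.775]
wrist_force: [0.0, 0.5, -2.3]
finger_gap: 0.0392
grasp_force: 61.4
```

```bash
python3 -c "
from h import *
s=monitor.get_state();print(s['joint_pos'].round(2),s['wrist_force'],s['torque'],s['finger_gap']);rel(G+.001*nn,RF)"
```

```text
[-0.46  0.81  0.98  1.88 -0.57  1.39 -1.12] [ 0.03095597  0.51976216 -2.32194615] [-0.28733841 -0.72988083  0.02275706] 0.03919057393878011
[3.14, 0.0, 0.03] [0.0002, -0.0014, -0.0011]
```

{"api": "arm_command", "payload": {"plan": [[[0.7,0,0,0,-0.001,-0.001],[1.4,0,0,0,-0.001,-0.001],[2.1,0,0,0,-0.001,-0.001],[2.7,0,0,0,-0.001,-0.001],[3.0,0,0,0,-0.001,-0.001],[3.2,0,0.05,0,-0.001,-0.001],[3.35,0,0.1,0,-0.001,-0.001],[3.35,0,0.1,0,-0.001,-0.001]]]}}

```text
time: 11.25
eef_pos: [0.4595, -0.1345, 0.0973]
orientation: [-2.898, 0.538, 0.776]
wrist_force: [0.4, -0.0, -2.3]
finger_gap: 0.0392
grasp_force: 61.4
```

```bash
cat > e.py <<'E'
from h import *
s=monitor.get_state();f=s['wrist_force'];print(s['joint_pos'].round(2),f.round(1),'along o',f@o,'n',f@nn,s['torque'],s['finger_gap']);rel(G,RF)
E
python3 e.py
```

```text
[-0.41  0.87  0.95  1.81 -0.59  1.4  -1.12] [ 0.4 -0.  -2.3] along o -1.5194698042353756 n -1.8278267740590366 [-0.25006892 -0.76582343 -0.03856949] 0.03918912558169792
[-0.14, -0.01, 0.03] [0.0001, -0.0002, -0.0004]
```

{"api": "arm_command", "payload": {"plan": [[[0.1,0,0,0,0,0],[0.2,0,0,0,0,0],[0.2,0,0,0,0,0]]]}}

```text
time: 11.55
eef_pos: [0.46, -0.1347, 0.097]
orientation: [-2.895, 0.538, 0.78]
wrist_force: [-4.9, 3.1, 3.5]
finger_gap: 0.0393
grasp_force: 61.7
```

```bash
python3 e.py
```

```text
[-0.41  0.87  0.95  1.81 -0.6   1.41 -1.12] [-4.9  3.1  3.5] along o 6.70175448459727 n 0.20659293838633627 [0.30792698 0.50915369 0.00293751] 0.03930909127004334
[-0.21, -0.01, 0.04] [-0.0008, 0.0025, -0.0006]
```

Wall contact at about 7 N, so the cartridge is home. Now I release and retract.

{"api": "arm_command", "payload": {"plan": [[[0.05,0,0,0,0,0],[0.05,0,0,0,0,0],[0.05,0,0,0,0,0],[0.05,0,0,0,0,0],[0.05,0,0,0,0,0],[0.05,0,0,0,0,0],[0.05,0,0,0,0,0]]], "jaw": -1}}

```text
time: 12.25
eef_pos: [0.4615, -0.1352, 0.096]
orientation: [-2.898, 0.537, 0.776]
wrist_force: [-0.1, -0.5, 0.2]
finger_gap: 0.0853
grasp_force: 0.0
```

{"api": "arm_command", "payload": {"plan": [[[0,0,-0.5,0,0,0],[0,0,-1.5,0,0,0],[0,0,-3,0,0,0],[0,0,-5,0,0,0],[0,0,-8,0,0,0],[0,0,-12,0,0,0],[0,0,-16,0,0,0],[0,0,-16,0,0,0]]]}}

```text
time: 13.05
eef_pos: [0.5396, -0.1666, 0.24]
orientation: [-2.904, 0.538, 0.763]
wrist_force: [1.0, -1.7, -0.7]
finger_gap: 0.0854
grasp_force: 0.0
```

```bash
cat > chk.py <<'E'
from h import *
import sys
s=monitor.get_state();print(s['joint_pos'].round(2),s['eef_pos'],s['finger_gap'])
for n in ("scene","side","wrist"):
    c=get_calibration(n);p,d=camera(n);W=cloud(d,c)
    if n!="wrist": cv2.imwrite(f"pics/{n}_{sys.argv[1]}.png",p[:,:,::-1])
    if n=="scene":W=W-[0,0,.0015]
    M=W-C; u=M@o*1000;y=M@ey*1000;w=M@nn*1000; H=hsv(p)
    org=(H[...,0]<12)&(H[...,1]>130)
    for nm,y0 in (("target",-2.5),("neigh",101.5)):
        k=(abs(y-y0)<24)&(w>6)&(w<25)&(u>-20)&(u<110)
        if k.sum()<60: print(n,nm,"hidden",k.sum());continue
        t=k&(u>0)&(u<70)
        print(n,nm,k.sum(),"umax",np.percentile(u[k],99.5).round(1),"w",np.median(w[t]).round(1),"y",np.percentile(y[t],[2,98]).round(1),"orange end px",(k&org&(u>50)).sum(),"slope",np.polyfit(u[t],w[t],1)[0].round(4))
E
python3 chk.py a
```

```text
[-0.35  0.81  1.01  1.5  -0.51  1.71 -1.2 ] [ 0.53957209 -0.16661155  0.23998169] 0.0854276694546102
scene target 851 umax 79.3 w 16.6 y [-21.8  18.6] orange end px 16 slope -0.0139
scene neigh 976 umax 79.5 w 16.8 y [ 83.  123.2] orange end px 27 slope -0.0012
side target 552 umax 81.6 w 14.5 y [-19.7  20.6] orange end px 165 slope -0.0105
side neigh 646 umax 81.5 w 14.9 y [ 85.5 124.6] orange end px 208 slope 0.0026
wrist target 6488 umax 79.3 w 16.8 y [-22.6  15.9] orange end px 1207 slope -0.0143
wrist neigh 6359 umax 77.9 w 16.7 y [ 80.9 119.7] orange end px 956 slope -0.0032
```

The flipped cartridge is home: its end is at u = 79.3 mm, as at the start, and orange shows. The neighbour has not moved. Next is the impeller.

```bash
cat >> h.py <<'E'
HUB=O+.0595*ex-.001*ey
RD=np.stack([-ex,-ey,-ez],1)
E
python3 - <<'E'
from h import *
a=np.radians(-169.4); L=HUB+.04*np.array([np.cos(a),np.sin(a),0])
print(HUB,L); rel(L+[0,0,.22],RD)
E
```

```text
[ 0.64618967 -0.14945647  0.        ] [ 0.60687225 -0.15681453  0.        ]Traceback (most recent call last):
  File "<stdin>", line 3, in <module>
  File "h.py", line 19, in rel
    print((R0.T@(P-P0)*100).round(2).tolist(), R.from_matrix(R0.T@Rm).as_rotvec().round(4).tolist())
                                               ~~~~~~~~~~~~~^^^^^^^^^
  File "scipy/spatial/transform/_rotation.pyx", line 1143, in scipy.spatial.transform._rotation.Rotation.from_matrix
ValueError: Non-positive determinant (left-handed or null coordinate frame) in rotation matrix 0: [[-8.66258669e-01  4.68401987e-04  4.99595536e-01]
 [ 5.27740094e-04  9.99999860e-01 -2.25031843e-05]
 [ 4.99595477e-01 -2.44163017e-04  8.66258795e-01]].
```

View pics/scene_a.png

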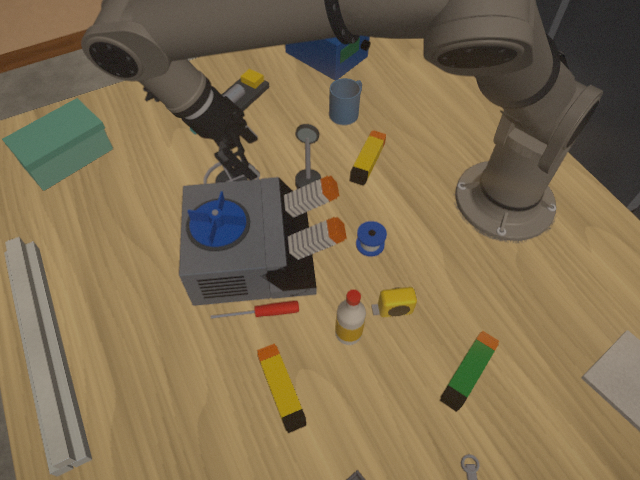

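Both cartridges now show orange, at (328,190) and (337,231), and everything else is where it was. I fix the frame and go on.

```bash
sed -i 's/stack(\[-ex,-ey,-ez\]/stack([ex,-ey,-ez]/' h.py
python3 - <<'E'
from h import *
a=np.radians(-169.4); L=HUB+.04*np.array([np.cos(a),np.sin(a),0])
rel(L+[0,0,.24],RD)
E
```

```text
[5.24, -3.21, -3.63] [-0.0001, 0.5231, -0.0005]
```

{"api": "arm_command", "payload": {"plan": [[[2,-1.5,-3.6,0,0.13,0],[4,-3.2,-3.6,0,0.26,0],[5.2,-3.2,-3.6,0,0.39,0],[5.2,-3.2,-3.6,0,0.523,0],[5.2,-3.2,-3.6,0,0.523,0],[5.2,-3.2,-3.6,0,0.523,0],[5.2,-3.2,-3.6,0,0.523,0]]], "jaw": 1}}

```text
time: 13.9
eef_pos: [0.607, -0.1562, 0.2396]
orientation: [3.089, -0.571, -0.003]
wrist_force: [0.4, -0.6, 1.0]
finger_gap: 0.0001
grasp_force: 0.0
```

```bash
python3 - <<'E'
from h import *
s=monitor.get_state();print(s['joint_pos'].round(2),s['eef_pos'],s['finger_gap'])
a=np.radians(-169.4); L=HUB+.04*np.array([np.cos(a),np.sin(a),0])
rel(L+[0,0,.147],RD)
c=get_calibration("wrist");p,d=camera("wrist");W=cloud(d,c);H=hsv(p)
k=(H[...,0]>105)&(H[...,0]<125)&(H[...,1]>150)&(np.hypot(*np.moveaxis(W[...,:2]-HUB[:2],-1,0))<.08)&(W[...,2]>.132)
q=W[k]*1000; print(k.sum(),cv2.minEnclosingCircle(q[:,:2].astype(np.float32)))
b=q[q[:,2]>160]; r=b[:,:2]-HUB[:2]*1000; r=r[np.hypot(*r.T)>22]; th=np.arctan2(r[:,1],r[:,0]); print("blades world deg",np.degrees(np.angle(np.exp(4j*th).mean()))/4,len(th))
E
```

```text
[-0.59  0.64  1.13  1.71 -0.62  1.2  -1.23] [ 0.60696093 -0.15620086  0.23962519] 8.720602920831656e-05
[0.03, 0.06, 9.26] [0.0004, 0.0019, 0.0008]
24023 ((647.0625, -147.273681640625), 60.04465866088867)
blades world deg -34.93318625940952 2126
```

{"api": "arm_command", "payload": {"plan": [[[0,0,3,0,0.002,0],[0,0,6,0,0.002,0],[0,0.05,8,0,0.002,0],[0,0.05,9.2,0,0.002,0],[0,0.05,9.2,0,0.002,0]]]}}

```text
time: 14.45
eef_pos: [0.6058, -0.1572, 0.1463]
orientation: [3.088, -0.573, -0.002]
wrist_force: [-0.2, -0.3, -0.2]
finger_gap: 0.0001
grasp_force: 0.0
```

```bash
python3 - <<'E'
from h import *
s=monitor.get_state(); print(s['eef_pos'],s['wrist_force'].round(1))
v=s['eef_pos']-HUB; x,y=v@ex*100,v@ey*100; a0=np.arctan2(y,x); print(np.hypot(x,y),np.degrees(a0))
px,py=x,y
for k in range(4):
    rows=[]
    for i in range(1,11):
        a=a0+np.radians(12*(10*k+i)); cx,cy=4*np.cos(a),4*np.sin(a); rows.append([round(cx-px,1),round(-(cy-py),1),0,0,0,0])
    px,py=px+rows[-1][0],py-rows[-1][1]
    print(rows)
E
```

```text
[ 0.60584285 -0.1572498   0.14625571] [-0.2 -0.3 -0.2]
4.109260242971452 -148.06748207564897
[[np.float64(0.6), np.float64(0.6), 0, 0, 0, 0], [np.float64(1.2), np.float64(1.1), 0, 0, 0, 0], [np.float64(2.0), np.float64(1.5), 0, 0, 0, 0], [np.float64(2.8), np.float64(1.8), 0, 0, 0, 0], [np.float64(3.6), np.float64(1.8), 0, 0, 0, 0], [np.float64(4.5), np.float64(1.7), 0, 0, 0, 0], [np.float64(5.2), np.float64(1.4), 0, 0, 0, 0], [np.float64(5.9), np.float64(1.0), 0, 0, 0, 0], [np.float64(6.5), np.float64(0.4), 0, 0, 0, 0], [np.float64(7.0), np.float64(-0.3), 0, 0, 0, 0]]
[[np.float64(0.3), np.float64(-0.8), 0, 0, 0, 0], [np.float64(0.5), np.float64(-1.6), 0, 0, 0, 0], [np.float64(0.4), np.float64(-2.4), 0, 0, 0, 0], [np.float64(0.2), np.float64(-3.2), 0, 0, 0, 0], [np.float64(-0.1), np.float64(-4.0), 0, 0, 0, 0], [np.float64(-0.6), np.float64(-4.6), 0, 0, 0, 0], [np.float64(-1.3), np.float64(-5.2), 0, 0, 0, 0], [np.float64(-2.0), np.float64(-5.6), 0, 0, 0, 0], [np.float64(-2.8), np.float64(-5.8), 0, 0, 0, 0], [np.float64(-3.6), np.float64(-5.9), 0, 0, 0, 0]]
[[np.float64(-0.9), np.float
[... 244 characters left out ...]
t64(2.9), 0, 0, 0, 0], [np.float64(-3.9), np.float64(3.7), 0, 0, 0, 0], [np.float64(-3.9), np.float64(4.6), 0, 0, 0, 0], [np.float64(-3.7), np.float64(5.4), 0, 0, 0, 0], [np.float64(-3.3), np.float64(6.1), 0, 0, 0, 0]]
[[np.float64(0.5), np.float64(0.7), 0, 0, 0, 0], [np.float64(1.1), np.float64(1.2), 0, 0, 0, 0], [np.float64(1.9), np.float64(1.6), 0, 0, 0, 0], [np.float64(2.7), np.float64(1.9), 0, 0, 0, 0], [np.float64(3.5), np.float64(1.9), 0, 0, 0, 0], [np.float64(4.4), np.float64(1.8), 0, 0, 0, 0], [np.float64(5.1), np.float64(1.5), 0, 0, 0, 0], [np.float64(5.8), np.float64(1.1), 0, 0, 0, 0], [np.float64(6.4), np.float64(0.5), 0, 0, 0, 0], [np.float64(6.9), np.float64(-0.2), 0, 0, 0, 0]]
```

{"api": "arm_command", "payload": {"plan": [[[0.6,0.6,0,0,0,0],[1.2,1.1,0,0,0,0],[2.0,1.5,0,0,0,0],[2.8,1.8,0,0,0,0],[3.6,1.8,0,0,0,0],[4.5,1.7,0,0,0,0],[5.2,1.4,0,0,0,0],[5.9,1.0,0,0,0,0],[6.5,0.4,0,0,0,0],[7.0,-0.3,0,0,0,0]]]}}

```text
time: 15.45
eef_pos: [0.6734, -0.1788, 0.1478]
orientation: [3.089, -0.572, 0.002]
wrist_force: [0.4, -1.1, 0.1]
finger_gap: 0.0002
grasp_force: 0.0
```

```bash
cat > imp.py <<'E'
from h import *
s=monitor.get_state(); v=s['eef_pos']-HUB; x,y=v@ex*100,v@ey*100
print(s['eef_pos'],s['wrist_force'].round(1),s['joint_pos'].round(2),"r",np.hypot(x,y),"ang",np.degrees(np.arctan2(y,x)))
E
python3 imp.py
```

```text
[ 0.67338571 -0.17883213  0.14783429] [ 0.4 -1.1  0.1] [-0.43  0.81  0.99  1.62 -0.74  1.12 -1.18] r 4.00319078148926 ang -26.206420787503387
```

{"api": "arm_command", "payload": {"plan": [[[0.3,-0.8,0,0,0,0],[0.5,-1.6,0,0,0,0],[0.4,-2.4,0,0,0,0],[0.2,-3.2,0,0,0,0],[-0.1,-4.0,0,0,0,0],[-0.6,-4.6,0,0,0,0],[-1.3,-5.2,0,0,0,0],[-2.0,-5.6,0,0,0,0],[-2.8,-5.8,0,0,0,0],[-3.6,-5.9,0,0,0,0]]]}}

```text
time: 16.45
eef_pos: [0.6595, -0.111, 0.1479]
orientation: [3.089, -0.573, 0.002]
wrist_force: [-0.3, 0.0, -0.9]
finger_gap: 0.0
grasp_force: 0.0
```

{"api": "arm_command", "payload": {"plan": [[[-0.9,0.1,0,0,0,0],[-1.7,0.4,0,0,0,0],[-2.4,0.9,0,0,0,0],[-3.0,1.5,0,0,0,0],[-3.4,2.1,0,0,0,0],[-3.8,2.9,0,0,0,0],[-3.9,3.7,0,0,0,0],[-3.9,4.6,0,0,0,0],[-3.7,5.4,0,0,0,0],[-3.3,6.1,0,0,0,0]]]}}

```text
time: 17.45
eef_pos: [0.6074, -0.1576, 0.1479]
orientation: [3.088, -0.574, 0.003]
wrist_force: [-0.3, 0.7, 0.3]
finger_gap: -0.0002
grasp_force: 0.0
```

{"api": "arm_command", "payload": {"plan": [[[0.5,0.7,0,0,0,0],[1.1,1.2,0,0,0,0],[1.9,1.6,0,0,0,0],[2.7,1.9,0,0,0,0],[3.5,1.9,0,0,0,0],[4.4,1.8,0,0,0,0],[5.1,1.5,0,0,0,0],[5.8,1.1,0,0,0,0],[6.4,0.5,0,0,0,0],[6.9,-0.2,0,0,0,0]]]}}

```text
time: 18.45
eef_pos: [0.6734, -0.1789, 0.1479]
orientation: [3.089, -0.573, 0.002]
wrist_force: [-0.7, -0.1, -0.3]
finger_gap: 0.0
grasp_force: 0.0
```

```bash
python3 imp.py
```

```text
[ 0.6733702  -0.17889273  0.14788632] [-0.7 -0.1 -0.3] [-0.43  0.81  0.99  1.62 -0.74  1.12 -1.19] r 4.006588055588262 ang -26.281564664740362
```

{"api": "arm_command", "payload": {"plan": [[[0,0,0,0,0,0],[0,0,0,0,0,0],[0,0,0,0,0,0],[0,0,-1,0,0,0],[0,0,-3,0,0,0],[0,0,-7,0,0,0],[0,0,-11,0,0,0],[0,0,-15,0,0,0],[0,0,-15,0,0,0],[0,0,-15,0,0,0]]]}}

```text
time: 19.45
eef_pos: [0.6725, -0.1799, 0.2996]
orientation: [3.089, -0.574, 0.006]
wrist_force: [1.0, 0.6, -1.2]
finger_gap: 0.0002
grasp_force: 0.0
```

```bash
python3 chk.py b; python3 - <<'E'
from h import *
for i in range(3):
    c=get_calibration("wrist");p,d=camera("wrist");W=cloud(d,c);H=hsv(p)
    k=(H[...,0]>105)&(H[...,0]<125)&(H[...,1]>150)&(np.hypot(*np.moveaxis(W[...,:2]-HUB[:2],-1,0))<.08)&(W[...,2]>.160)
    r=W[k][:,:2]-HUB[:2]; r=r[np.hypot(*r.T)>.022]; th=np.arctan2(r[:,1],r[:,0]); print(monitor.get_state()['time'],np.degrees(np.angle(np.exp(4j*th).mean()))/4,len(th))
E
```

```text
[-0.47  0.69  1.1   1.47 -0.62  1.36 -1.27] [ 0.67247619 -0.17991919  0.29956165] 0.0001962241446943953
scene target 848 umax 79.4 w 16.6 y [-21.9  18.6] orange end px 17 slope -0.0111
scene neigh 975 umax 79.5 w 17.0 y [ 83.4 123.2] orange end px 23 slope -0.0082
side target 553 umax 81.6 w 14.5 y [-18.8  20.6] orange end px 162 slope -0.0075
side neigh 644 umax 81.6 w 14.9 y [ 85.1 124.7] orange end px 207 slope 0.0013
wrist target hidden 0
wrist neigh hidden 0
19.65 14.332225789357267 1147
19.7 14.363796397405821 1148
19.75 14.379291946675572 1158
```

View pics/side_b.png

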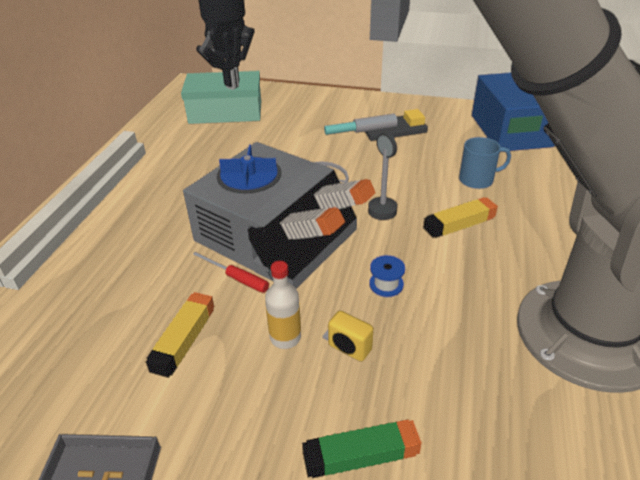

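The side view shows both cartridges with orange ends, at (363,190) and (330,220). The bystanders stand as before, and the impeller at (247,170) is at rest with the gripper clear of it. I hand the job in.

```bash
python3 -c "
from rig import manip
print(manip.sign_off())"
```

```text
the job is handed in; nothing more can be done
None
```

The reversed cartridge is turned end for end and fully home with its orange end showing, the impeller has been pushed through about 1.4 turns, the neighbour was left in place, and the job is handed in at about 20 s.

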